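Nest used beakers in the tote and load the washer

ROBOT

A 6-joint arm with a two-finger parallel gripper is mounted at the origin on the work surface. World frame = base frame: x ahead of the robot, y to its left, z up, the work surface at z = 0. Lengths are in m, angles in rad, forces in N, time in s.
With the tool pointing down it reaches from about 0.3 to 0.875 m from the base axis. Payload 6.4 kg.
Tool frame: the origin (TCP) lies midway between the tips of the shut fingers; the grasp point (between the pads) lies arm.grip_point_offset behind it (arm.grip_point_offset is the distance from the TCP to the grasp point, in m); z points along the fingers, y is the direction in which the jaws open and shut (so a half turn about z gives the same grasp; the last joint's range is limited). The gripper opens to 88 mm and grips with 3 to 60 N. Pads are 18 mm wide; open, the fingers measure 123 mm over their backs; the gripper's body (75 mm by 187 mm) begins 45 mm behind the grasp point.
Start: joints at [1.134, 0.181, 1.607, -0, 1.354, -0.206], TCP at [0.132, 0.56, 0.239] pointing down, gripper open.
Joint ranges: [-2.99, 2.99], [-0.89, 2.07], [0.3, 2.58], [-1.14, 4.28], [0, 2.63], [-3.12, 3.12]. Speed limits (rad/s): [2.57, 2.57, 3.01, 3.14, 3.14, 3.14].

INTERFACE

Orientations are given as a unit quaternion [w, x, y, z].
In Python, from rig import arm gives the robot as it stands. The module is installed in compiled form; this text tells all that it offers.
- The arm moves only by the shell command python3 -m pendant 'ROWS' [FORCE]. ROWS is JSON, a list of rows, each an object of numbers: "x", "y", "z": the shift along the tool's x, y, z in mm; "spin": the turn about the tool's z in rad; "claw": the finger opening in mm, from 0 to 88.1. In form: [{"x": .., "y": .., "z": .., "spin": .., "claw": ..}, ...]. A call has exactly 10 rows; each row shifts and turns the commanded pose from where the row before left it, along the tool's axes as they then stand; what a row does not reach is not made up. A row lasts 1/8 s, in which the tool goes at most 62.5 mm and 10.7 degrees, less where a joint would pass 70% of its speed; a pose out of reach is approached as far as the arm can. A call with a gripper value outside its range is refused whole. The fingers move at their own pace and stop on an object; FORCE is the grip in N (left out, the last holds). Time passes only in rows, so rows that do not move let the fingers close, or fill a call up. It gives the time, the measured TCP pose, the force and the opening at its end, in the units of the state.
- arm.state(): the state, without advancing time (a new reading comes with each control period).
- arm.read_camera(name): name is "scene" or "top" or "wrist"; returns the picture (420x560x3 uint8, red, green, blue); there is no depth.
- arm.camera_model(name): a dict with "fx", "fy", "cx", "cy" (pixels), "dist_coeffs" ([k1, k2, p1, p2, k3] as OpenCV has them; the pictures are not rectified), "R" (3x3) and "t" (3): a world point X has camera coordinates R X + t. Camera axes: x right, y down, z forward; pixel columns grow to the right and rows downward; lengths in m; the calibration is good to about 2 mm. A picture is of the moment at which its call begins: read the wrist's pose just before it. camera_model takes no time and is no camera call; for the wrist camera it gives the pose at the moment of the call.
- arm.job_done(): hands the job in, once; it reports no verdict.
Trained networks look in the newest picture that a camera, given by its name, has taken for a name from the list of things; names that differ only in an ending like _2 or _b are one class to them, and where a whole thing is asked for, a point or a joint stands for the part that bears it (a point fixed in the world has none). Each returns a list of dicts, best first, with "p" (0 to 1); they miss things now and then, are a little off and sometimes report something else, mostly with a low value. They report only what shows in the picture. A call takes as long as a camera call. They do not tell look-alikes from the thing itself.
- arm.boxes_of(camera, name): "bbox" ([centre column, centre row, width, height] in pixels, round what is visible of it).
- arm.landmark_of(camera, name): "point" ([column, row] in pixels: a listed point, or the origin of a listed thing).
The state is a dict: "time_s": time; "joint_pos": joint angles; "dq": joint speeds; "tau": joint torques, N m; "tool_pos": TCP position; "tcp_rot": TCP orientation; "ft_force": force on the tool from outside, world axes, zero at the start; "wrist_torque": the same for the moment, N m; "finger_gap": finger opening in m.
Only numpy, scipy, OpenCV 4.12 (cv2) and the standard library are available. Lean on these libraries where they do the work, as an engineer would, in place of code of your own. Each camera call takes 0.05 s, during which the arm holds its last target.

TASK

Nest the three beakers by size inside the tote, the large blue one outermost, the white one in it and the red one in that, each lowered (not dropped) until it is fully down and upright. Then push the tote gently along the rollers, without lifting it, until it is fully home against the blue end stop of the washer's bay. Keep the beakers from falling over and leave everything else on the bench as it is.

Things in the scene. Friction and masses are not known exactly. Their poses are not given: they have to be found in the camera images.
- beaker_large: LARGE beaker, blue plastic, open top, round, loose, upright, 0.10 to 0.17 kg. Origin: centre of the underside. 85 mm tall. Outer diameter 53 mm at the foot, widening to 63 mm at height 55 mm, then a shoulder, then an upright grip band 68 mm across from height 57 mm to the rim. Wall 2.5 mm; inner floor 30 mm above the underside.
- beaker_medium: MEDIUM beaker, white plastic, same shape, height and floor as the large one, outer diameters 7 mm less: foot 46 mm, grip band 61 mm. 0.08 to 0.15 kg. Origin: centre of the underside. Nested in the large one it stands 30 mm higher, with about 3.5 mm of play all round; its whole grip band stays free, its shoulder 2 mm above the outer rim.
- beaker_small: SMALL beaker, red plastic, same shape, height and floor as the others, outer diameters 14 mm less than the large one's: foot 39 mm, grip band 54 mm. 0.07 to 0.12 kg. Origin: centre of the underside. It nests in the medium one just as that does in the large one, 30 mm higher.
- tote: Grey open tote, 130 mm (own x) by 190 mm (own y) by 45 mm high, walls and floor 5 mm thick, about 0.4 kg, standing free on the rollers with its y axis along the track. Origin: centre of the underside; +y is the way into the bay. It takes about 1 to 2 N to push; left alone it stays where it is.
- station: Loading station, fixed, placed differently each time. Origin: on the bench under the middle of the roller track; y along the track, +y into the bay, z up. 15 free rollers across it, y -252 to +252 mm, tops (where the tote runs) 45 mm above the bench. Side guides: inner faces at x -69 and +69 mm, 9 mm thick, 56 mm high. Lip at y -264 mm, 48 mm high. With the tote home its origin is at y +170 mm.
- bay_stop (a point): Middle of the blue end stop's face, at station x 0, y +265 mm, z 75 mm: where the tote's +y wall must come. Axes as the station's. The stop is 100 mm high. The bay has white cheeks 14 mm thick and 100 mm high on both sides, station y 75 to 275 mm, and is open above. Behind the stop is the white washer, 200 mm high, station y 281 to 521 mm, x -100 to +200 mm.
- tote_push (a point): Middle of the outside of the tote's rear (-y) wall, 30 mm above its underside; push here towards the tote's +y. Axes as the tote's.
- jar: Amber glass jar with a lid, 62 mm across, 95 mm tall, 0.35 kg; loose bystander, stay clear of it. Origin: centre of the underside.
- bottle_green: Green glass bottle, 40 mm across, 115 mm tall, 0.2 kg; loose bystander, stay clear of it. Origin: centre of the underside.
- bottle_clear: White plastic bottle with a blue cap, 36 mm across, 120 mm tall, 0.18 kg; loose bystander, stay clear of it. Origin: centre of the underside.
- bottle_yellow: Yellow plastic bottle with a black cap, 36 mm across, 105 mm tall, 0.18 kg; loose bystander, stay clear of it. Origin: centre of the underside.
- tip_box: Blue pipette tip box, 80 mm (own x) by 118 mm (own y), 52 mm tall, 0.3 kg; loose bystander, stay clear of it. Origin: centre of the underside.
- tape_dispenser: Black tape dispenser, 55 mm (own x) by 110 mm (own y), 52 mm tall, 0.5 kg; loose bystander, stay clear of it. Origin: centre of the underside.
Mind the look-alikes: they are no part of the job. What is shaped like the beaker_medium but turquoise is not meant.

How it is judged:
On the way:
1. the three beakers are nested by size in the tote, let go, with the tote still outside the bay (at least 60 mm short of home) (z of beaker_medium in the frame of beaker_large between 0.026 and 0.034 m and horizontal distance between beaker_medium and beaker_large below 0.007 m and angle between the z axis of beaker_medium and the z axis of beaker_large, either way round below 0.08 rad and z of beaker_small in the frame of beaker_medium between 0.026 and 0.034 m and horizontal distance between beaker_small and beaker_medium below 0.007 m and angle between the z axis of beaker_small and the z axis of beaker_medium, either way round below 0.08 rad and z of beaker_large in the frame of tote between 0.001 and 0.01 m and horizontal distance between beaker_large and tote below 0.076 m and angle between beaker_large's own z axis and vertical below 0.08 rad and contact force between the fingers and beaker_large below 0.05 N and contact force between the fingers and beaker_medium below 0.05 N and contact force between the fingers and beaker_small below 0.05 N and x of tote in the frame of station between -0.012 and 0.012 m and z of tote in the frame of station between 0.04 and 0.05 m and y of tote in the frame of station below 0.11 m), for 0.2 s.
At the end, for the whole second after the job is handed in: Red beaker in white in blue, each fully down (30 mm up, within 4 mm; centres within 7 mm; within 0.08 rad), blue upright on the tote's floor; tote down on the rollers between the guides, its wall within 8 mm of the end stop; all released and at rest (below 0.02 m/s) (z of beaker_medium in the frame of beaker_large between 0.026 and 0.034 m and horizontal distance between beaker_medium and beaker_large below 0.007 m and angle between the z axis of beaker_medium and the z axis of beaker_large, either way round below 0.08 rad and z of beaker_small in the frame of beaker_medium between 0.026 and 0.034 m and horizontal distance between beaker_small and beaker_medium below 0.007 m and angle between the z axis of beaker_small and the z axis of beaker_medium, either way round below 0.08 rad and z of beaker_large in the frame of tote between 0.001 and 0.01 m and horizontal distance between beaker_large and tote below 0.076 m and angle between beaker_large's own z axis and vertical below 0.08 rad and contact force between the fingers and beaker_large below 0.05 N and contact force between the fingers and beaker_medium below 0.05 N and contact force between the fingers and beaker_small below 0.05 N and x of tote in the frame of station between -0.012 and 0.012 m and z of tote in the frame of station between 0.04 and 0.05 m and y of tote in the frame of station above 0.162 m and linear speed of each of beaker_large, beaker_medium, beaker_small, tote below 0.02 m/s); the robot touches nothing.
It fails at once if a bystander is moved more than 30 mm or tipped over (distance of any of jar, bottle_green, bottle_clear, bottle_yellow, tip_box, tape_dispenser from where it was at the start of the episode above 0.03 m or angle between any of jar, bottle_green, bottle_clear, bottle_yellow, tip_box, tape_dispenser's own z axis and vertical above 0.4 rad).
It fails at once if a beaker falls over or is tipped beyond 0.6 rad (angle between any of beaker_large, beaker_medium, beaker_small's own z axis and vertical above 0.6 rad).
It fails at once if a beaker is dropped (falls faster than 0.7 m/s, that is from more than 25 mm, with no finger on it) ((linear speed of beaker_large above 0.7 m/s and contact force between the fingers and beaker_large below 0.01 N) or (linear speed of beaker_medium above 0.7 m/s and contact force between the fingers and beaker_medium below 0.01 N) or (linear speed of beaker_small above 0.7 m/s and contact force between the fingers and beaker_small below 0.01 N)).
It fails at once if the tote is lifted more than 15 mm off the rollers (z of tote in the frame of station above 0.06 m).
It fails at once if the tote is pushed faster than 0.45 m/s (linear speed of tote above 0.45 m/s).
It also fails if it takes over 69 s, if anything falls off the work surface, if the arm or the gripper's body presses on something with over 40 N, if the wrist force passes 120 N, or if a joint passes its speed limit or range.

## Working session

There is one attempt and no reset: what is moved stays moved. The work goes in short steps, Python scripts to look and compute and a shell command to move; the robot and the scene stay as the last step left them, time stands still between calls to the robot, and variables do not carry over. Pictures are saved under pics/ and viewed, and the job is handed in when it is done.

```bash
mkdir -p pics; ls
python3 - <<'E'
from rig import arm
import cv2
print(arm.state())
for n in ["scene","top"]:
    cv2.imwrite(f"pics/{n}0.png",cv2.cvtColor(arm.read_camera(n),cv2.COLOR_RGB2BGR))
    m=arm.camera_model(n);print(n,m)
    for k in ["beaker_large","beaker_medium","beaker_small","tote","station","bay_stop","tote_push","jar","bottle_green","bottle_clear","bottle_yellow","tip_box","tape_dispenser"]:
        print(k,[([round(float(v)) for v in d["point"]],round(float(d["p"]),2)) for d in arm.landmark_of(n,k)[:4]])
E
```

```text
pics
{'time_s': 0.0, 'joint_pos': array([ 1.13370899e+00,  1.81525219e-01,  1.60799086e+00, -3.39299961e-05,
        1.35380889e+00, -2.06335604e-01]), 'dq': array([-0.00164003,  0.00077173,  0.00064875, -0.00162901, -0.0015473 ,
        0.00026916]), 'tau': array([ 2.18320158e-03, -4.33857214e+01, -3.41857910e+01,  7.04635796e-02,
        3.83673829e-02, -1.53812875e-04]), 'tool_pos': array([0.13128969, 0.5592612 , 0.23782733]), 'tcp_rot': array([-2.58157243e-04,  1.15116380e-01,  9.93351634e-01, -8.26958765e-04]), 'ft_force': array([-0.2430904 ,  0.80193862,  0.2958299 ]), 'wrist_torque': array([-0.00471675,  0.00288104,  0.04164387]), 'finger_gap': 0.08776818807154023}
scene {'fx': 423.44854438396135, 'fy': 423.44854438396135, 'cx': 280.55465463134567, 'cy': 212.82956061592645, 'dist_coeffs': array([-0.0131987,  0.       ,  0.       ,  0.       ,  0.       ]), 'R': array([[-0.26592625,  0.96379608,  0.0195025 ],
       [ 0.70532443,  0.20832089, -0.67758383],
       [-0.65711542, -0.16643173, -0.73518692]]), 't': array([ 0.11603816, -0.3110483 ,  1.30379834])}
beaker_large [([224,
[... 791 characters left out ...]
97534 , -0.00788596],
       [-0.98599061,  0.02177781, -0.16537304],
       [ 0.165504  ,  0.00434249, -0.98619956]]), 't': array([0.0230267 , 0.48792526, 1.10925391])}
beaker_large [([336, 222], 0.82)]
beaker_medium [([276, 264], 0.95), ([194, 236], 0.82), ([236, 274], 0.57)]
beaker_small [([249, 232], 0.85)]
tote [([314, 148], 0.63)]
station [([266, 156], 0.64)]
bay_stop [([171, 157], 0.87), ([154, 234], 0.75)]
tote_push [([352, 141], 0.7), ([296, 234], 0.21)]
jar [([429, 205], 0.74)]
bottle_green [([376, 222], 0.82)]
bottle_clear [([297, 234], 0.66), ([171, 155], 0.37), ([351, 143], 0.24)]
bottle_yellow [([225, 240], 0.54)]
tip_box [([395, 162], 0.55)]
tape_dispenser [([150, 236], 0.68)]
```

View pics/scene0.png

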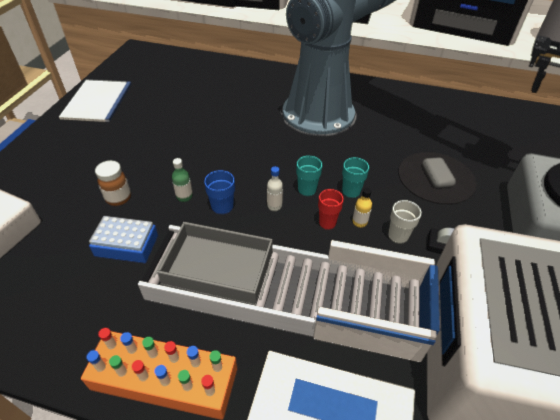

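View pics/top0.png

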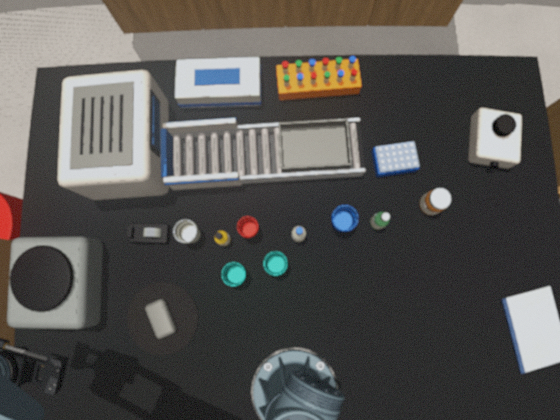

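The blue beaker is at scene (220,192) / top (344,218), the white one at (404,222) / (186,232) and the red one at (329,209) / (248,228). The look-alikes are two turquoise beakers at top (276,264) and (234,274). The white bottle at (298,234) could also be confused for a beaker. By the description I choose blue (344,218), white (186,232) and red (248,228), and I'll check them in a close crop.

Run:
```python
import cv2
a=cv2.imread("pics/scene0.png");b=cv2.imread("pics/top0.png")
cv2.imwrite("pics/c1.png",cv2.resize(b[110:290,140:400],None,fx=3,fy=3,interpolation=cv2.INTER_CUBIC))
cv2.imwrite("pics/c2.png",cv2.resize(a[140:360,135:445],None,fx=2.55,fy=2.55,interpolation=cv2.INTER_CUBIC))
```

```text
(no output)
```

View pics/c1.png

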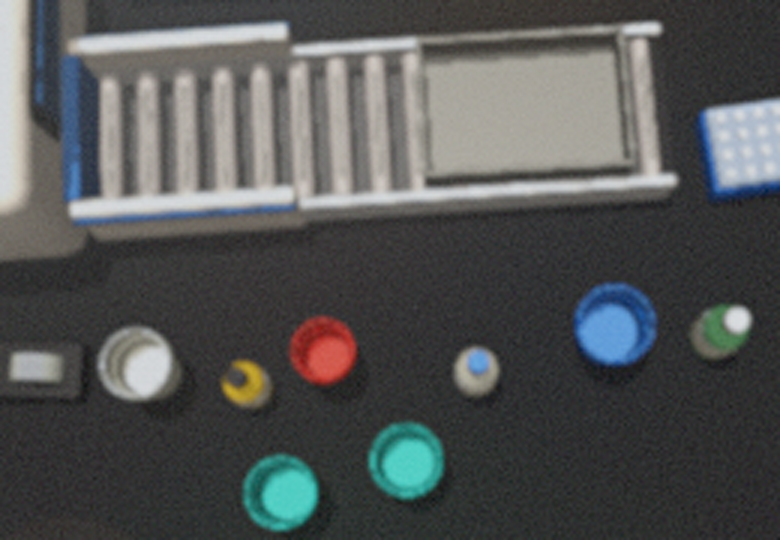

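View pics/c2.png

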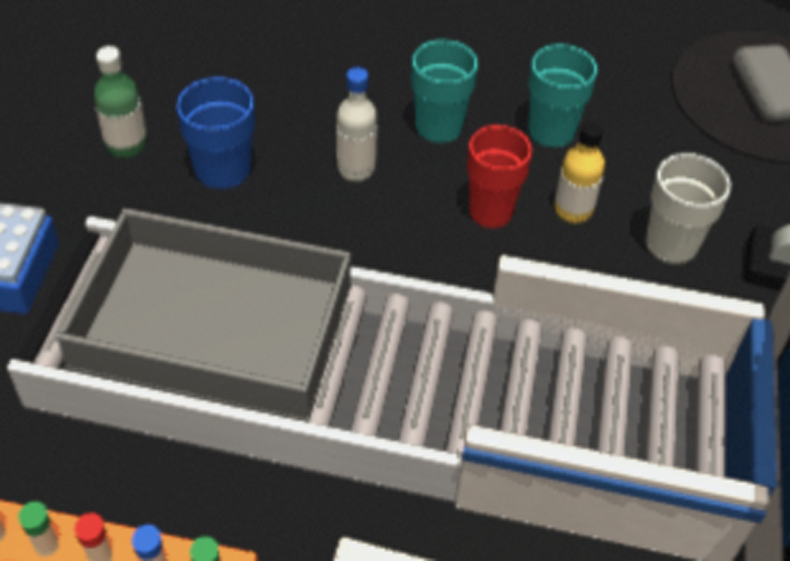

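```bash
cat > h.py <<'E'
import numpy as np, cv2
from rig import arm
from scipy.optimize import least_squares, minimize
def proj(m,X):
    X=np.asarray(X,float).reshape(-1,3)
    p,_=cv2.projectPoints(X,cv2.Rodrigues(m["R"])[0],np.asarray(m["t"],float),np.array([[m["fx"],0,m["cx"]],[0,m["fy"],m["cy"]],[0,0,1]]),np.asarray(m["dist_coeffs"],float))
    return p.reshape(-1,2)
def back(m,uv,z):
    K=np.array([[m["fx"],0,m["cx"]],[0,m["fy"],m["cy"]],[0,0,1]])
    n=cv2.undistortPoints(np.array([[uv]],float),K,np.asarray(m["dist_coeffs"],float))[0,0]
    d=m["R"].T@np.array([n[0],n[1],1]); c=-m["R"].T@m["t"]
    return c+d*(z-c[2])/d[2]
def sil(m,x,y,dd,z0=0,shape=(420,560)):
    a=np.linspace(0,2*np.pi,48); P=[]
    for d,z in ((53,0),(63,55),(68,57),(68,85)):
        r=(d-dd)/2000; P.append(np.c_[x+r*np.cos(a),y+r*np.sin(a),np.full(48,z/1000+z0)])
    h=cv2.convexHull(proj(m,np.vstack(P)).astype(np.float32))
    k=np.zeros(shape,np.uint8); cv2.fillConvexPoly(k,np.round(h*16).astype(np.int32),255,cv2.LINE_AA,4); return k/255.
E
python3 - <<'E'
from h import *
im={n:cv2.imread(f"pics/{n}0.png") for n in("scene","top")}
M={n:arm.camera_model(n) for n in im}
seed={"large":((344,218),0),"medium":((186,232),7),"small":((248,228),14)}
def mask(n,b):
    h=cv2.cvtColor(im[n],cv2.COLOR_BGR2HSV); H,S,V=[h[...,i].astype(int) for i in range(3)]
    if b=="large": return (abs(H-111)<12)&(S>110)&(V>40)
    if b=="small": return ((H<8)|(H>172))&(S>110)&(V>40)
    return (S<75)&(V>75)
for b,(uv,dd) in seed.items():
    p0=back(M["top"],uv,0.05)[:2]; res=[]
    for use in (("scene",),("top",),("scene","top")):
        def cost(p):
            c=0
            for n in use:
                k=sil(M[n],*p,dd); s=proj(M[n],[*p0,0.045])[0].astype(int)
                sl=np.s_[s[1]-40:s[1]+40,max(0,s[0]-32):s[0]+32]
                w=mask(n,b)
                if b=="medium":
                    pass
                c+=np.abs(k[sl]-w[sl]).sum()
            return c
        r=minimize(cost,p0,method="Nelder-Mead",options=dict(initial_simplex=[p0,p0+[.012,0],p0+[0,.012]]))
        res.append((use,r.x.round(4),round(r.fun)))
    print(b,p0.round(3),res)
c1=lambda u,v:(140+(u+.5)/3-.5,110+(v+.5)/3-.5); c2=lambda u,v:(135+(u+.5)/2.548-.5,140+(v+.5)/2.548-.5)
# station pts
F=[("top",c1(288,23),(.083,.075,.1)),("top",c1(290,39),(.069,.075,.1)),("top",c1(293,187),(-.069,.075,.1)),("top",c1(294,206),(-.083,.075,.1)),
("top",c1(70,203),(-.069,.275,.1)),("top",c1(662,24),(.078,-.264,.056)),("top",c1(678,175),(-.069,-.264,.056)),("top",c1(678,186),(-.078,-.264,.056)),
("scene",c2(502,259),(-.083,.075,.1)),("scene",c2(765,305),(-.083,.275,.1)),("scene",c2(470,431),(.069,.075,.1)),("scene",c2(463,447),(.083,.075,.1)),
("scene",c2(10,366),(.078,-.264,.056)),("scene",c2(88,219),(-.078,-.264,.056)),("scene",c2(752,510),(.083,.275,.1))]
def W(q,L):
    c,s=np.cos(q[2]),np.sin(q[2]);L=np.asarray(L);return [q[0]+c*L[0]-s*L[1],q[1]+s*L[0]+c*L[1],L[2]]
f=lambda q:np.concatenate([proj(M[n],W(q,L))[0]-uv for n,uv,L in F])
r=least_squares(f,[.6,.1,0],loss="soft_l1");print("station",r.x.round(4));print(f(r.x).reshape(-1,2).round(1).tolist())
q=r.x
# tote corners outer top z .09
T=[("top",c1(417,40),(.065,.095)),("top",c1(620,34),(.065,-.095)),("top",c1(424,183),(-.065,.095)),("top",c1(636,172),(-.065,-.095)),("scene",c2(122,211),(-.065,-.095)),("scene",c2(350,253),(-.065,.095)),("scene",c2(62,338),(.065,-.095)),("scene",c2(308,390),(.065,.095))]
for n,uv,L in T:
    P=back(M[n],uv,.09)[:2]-q[:2]; c,s=np.cos(q[2]),np.sin(q[2]); print(n,L,(np.array([c*P[0]+s*P[1],-s*P[0]+c*P[1]])-L).round(4))
for n in("scene","top"):
  for k in ("jar","bottle_green","bottle_clear","bottle_yellow","tip_box","tape_dispenser","beaker_large","beaker_small"):
    d=arm.landmark_of(n,k)
    if d: print(n,k,back(M[n],d[0]["point"],0)[:2].round(3))
print(arm.grip_point_offset)
E
```

```text
large [ 0.461 -0.145] [(('scene',), array([ 0.4565, -0.142 ]), 58), (('top',), array([ 0.4583, -0.1439]), 35), (('scene', 'top'), array([ 0.4572, -0.1425]), 115)]
medium [0.432 0.282] [(('scene',), array([0.4298, 0.279 ]), 687), (('top',), array([0.4328, 0.2802]), 170), (('scene', 'top'), array([0.4312, 0.2794]), 877)]
small [0.44  0.114] [(('scene',), array([0.4389, 0.1141]), 53), (('top',), array([0.4409, 0.1136]), 32), (('scene', 'top'), array([0.4396, 0.1142]), 87)]
station [0.6569 0.0639 0.037 ]
[[-0.2, -0.6], [-0.7, -1.1], [0.1, -1.0], [-0.0, -2.2], [-0.5, -1.7], [-2.5, -0.1], [-2.9, -0.0], [-2.6, -0.5], [-1.9, -1.9], [-1.1, 0.1], [-2.8, -3.1], [-1.5, -2.3], [-0.1, 0.4], [2.0, -1.6], [4.9, -1.0]]
top (0.065, 0.095) [-0.0037 -0.1358]
top (0.065, -0.095) [-0.0086 -0.1299]
top (-0.065, 0.095) [-0.0076 -0.1346]
top (-0.065, -0.095) [-0.0085 -0.133 ]
scene (-0.065, -0.095) [ 0.0037 -0.1308]
scene (-0.065, 0.095) [ 0.0008 -0.1323]
scene (0.065, -0.095) [-0.0005 -0.1261]
scene (0.065, 0.095) [-0.0017 -0.1308]
scene jar [ 0.505 -0.391]
scene bottle_green [ 0.458 -0.245]
scene bottle_clear [ 0.418 -0.026]
scene bottle_yellow [0.412 0.19 ]
scene tip_box [ 0.63  -0.305]
scene tape_dispenser [0.44  0.399]
scene beaker_large [ 0.459 -0.136]
scene beaker_small [0.441 0.117]
top jar [ 0.501 -0.399]
top bottle_green [ 0.454 -0.241]
top bottle_clear [ 0.425 -0.017]
top bottle_yellow [0.414 0.183]
top tip_box [ 0.628 -0.307]
top tape_dispenser [0.427 0.399]
top beaker_large [ 0.457 -0.13 ]
top beaker_small [0.436 0.115]
0.0187
```

```bash
cat > plan.py <<'E'
import sys
from h import *
from scipy.spatial.transform import Rotation as Ro
def go(target,n,yaw=np.radians(2.1),spinrows=8):
    s=arm.state(); q=s["tcp_rot"]; R=Ro.from_quat([q[1],q[2],q[3],q[0]]).as_matrix()
    h=np.arctan2(R[1,1],R[0,1]); sp=h-yaw
    sp=(sp+np.pi/2)%np.pi-np.pi/2
    d=np.array(target)-s["tool_pos"]; print("t",round(s["time_s"],2),"pos",s["tool_pos"].round(4),"head",round(np.degrees(h),2),"tilt",R[:,2].round(4),"spin",round(sp,3),"d",d.round(4),"gap",round(s["finger_gap"],4),"F",s["ft_force"].round(2))
    for i in range(n):
        a=h-(sp*min(i,spinrows)/spinrows if abs(sp)>.02 else 0)
        t=d/n*1000; y=np.array([np.cos(a),np.sin(a)]); x=np.array([-np.sin(a),np.cos(a)])
        print(i,"x %.1f y %.1f z %.1f"%(x@t[:2],y@t[:2],-t[2]))
if __name__=="__main__": go(list(map(float,sys.argv[1:4])),int(sys.argv[4]))
E
python3 plan.py .457 -.143 .18 14
```

```text
t 2.2 pos [0.1315 0.5598 0.2387] head 76.78 tilt [ 0. -0. -1.] spin 1.303 d [ 0.3255 -0.7028 -0.0587] gap 0.0884 F [-0.96 -0.27  0.16]
0 x -34.1 y -43.5 z 4.2
1 x -40.7 y -37.4 z 4.2
2 x -46.3 y -30.3 z 4.2
3 x -50.6 y -22.4 z 4.2
4 x -53.5 y -13.9 z 4.2
5 x -55.1 y -5.1 z 4.2
6 x -55.2 y 3.9 z 4.2
7 x -53.8 y 12.8 z 4.2
8 x -51.0 y 21.4 z 4.2
9 x -51.0 y 21.4 z 4.2
10 x -51.0 y 21.4 z 4.2
11 x -51.0 y 21.4 z 4.2
12 x -51.0 y 21.4 z 4.2
13 x -51.0 y 21.4 z 4.2
```

```bash
python3 -m pendant '[{"x":-34,"y":-43,"z":4,"spin":0.163,"claw":88},{"x":-41,"y":-37,"z":4,"spin":0.163,"claw":88},{"x":-46,"y":-30,"z":4,"spin":0.163,"claw":88},{"x":-51,"y":-22,"z":4,"spin":0.163,"claw":88},{"x":-53,"y":-14,"z":4,"spin":0.163,"claw":88},{"x":-55,"y":-5,"z":4,"spin":0.163,"claw":88},{"x":-55,"y":4,"z":4,"spin":0.163,"claw":88},{"x":-54,"y":13,"z":4,"spin":0.163,"claw":88},{"x":-51,"y":21,"z":4,"spin":0,"claw":88},{"x":-51,"y":21,"z":4,"spin":0,"claw":88}]' 15; python3 plan.py .457 -.143 .2 5
```

```text
time_s: 3.45
tool_pos: [0.3645, 0.0577, 0.1991]
tcp_rot: [0.001, 0.694, 0.72, 0.001]
ft_force: [-0.3, 1.2, -1.3]
finger_gap: 0.0879
t 3.45 pos [0.3645 0.0577 0.1991] head 2.04 tilt [ 1.7e-03 -1.0e-04 -1.0e+00] spin -0.001 d [ 0.0925 -0.2007  0.0009] gap 0.0879 F [-0.26  1.22 -1.27]
0 x -40.8 y 17.0 z -0.2
1 x -40.8 y 17.0 z -0.2
2 x -40.8 y 17.0 z -0.2
3 x -40.8 y 17.0 z -0.2
4 x -40.8 y 17.0 z -0.2
```

```bash
python3 -m pendant '[{"x":-50,"y":20,"z":0,"spin":0,"claw":88},{"x":-50,"y":20,"z":0,"spin":0,"claw":88},{"x":-50,"y":20,"z":0,"spin":0,"claw":88},{"x":-40,"y":18,"z":0,"spin":0,"claw":88},{"x":-14,"y":7,"z":5,"spin":0,"claw":88},{"x":0,"y":0,"z":10,"spin":0,"claw":88},{"x":0,"y":0,"z":15,"spin":0,"claw":88},{"x":0,"y":0,"z":15,"spin":0,"claw":88},{"x":0,"y":0,"z":5,"spin":0,"claw":88},{"x":0,"y":0,"z":0,"spin":0,"claw":88}]'
python3 - <<'E'
from h import *
m=arm.camera_model("wrist")
im=arm.read_camera("wrist"); cv2.imwrite("pics/w1.png",cv2.cvtColor(im,cv2.COLOR_RGB2BGR))
np.savez("w1.npz",**m)
E
python3 plan.py .457 -.143 .06 5
```

```text
time_s: 4.7
tool_pos: [0.4559, -0.1407, 0.1483]
tcp_rot: [-0.0, 0.694, 0.72, -0.0]
ft_force: [-0.6, 0.0, 0.8]
finger_gap: 0.0879
t 4.75 pos [ 0.4562 -0.141   0.1488] head 2.09 tilt [ 1.e-04 -0.e+00 -1.e+00] spin -0.0 d [ 0.0008 -0.002  -0.0888] gap 0.0879 F [-0.63 -0.67  0.71]
0 x -0.4 y 0.1 z 17.8
1 x -0.4 y 0.1 z 17.8
2 x -0.4 y 0.1 z 17.8
3 x -0.4 y 0.1 z 17.8
4 x -0.4 y 0.1 z 17.8
```

View pics/w1.png

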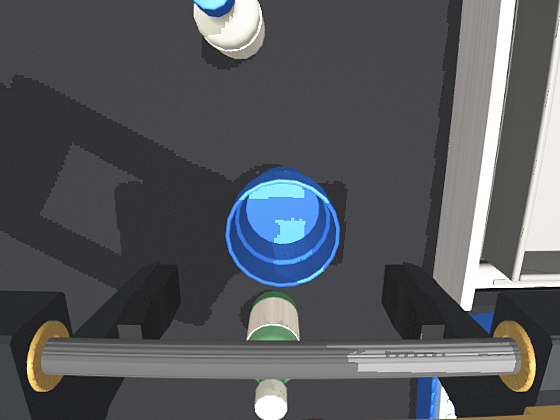

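```bash
cat >> h.py <<'E'
def fitw(png,npz,maskf,p0,dd,z0=0):
    im=cv2.imread(png); m=dict(np.load(npz)); h=cv2.cvtColor(im,cv2.COLOR_BGR2HSV); w=maskf(*[h[...,i].astype(int) for i in range(3)])
    c=proj(m,[*p0,z0+.05])[0].astype(int); R=100
    sl=np.s_[max(0,c[1]-R):c[1]+R,max(0,c[0]-R):c[0]+R]
    n,l,st,_=cv2.connectedComponentsWithStats(w.astype(np.uint8)); w=l==(1+np.argmax(st[1:,4]))
    p0=np.array(p0); r=minimize(lambda p:np.abs(sil(m,*p,dd,z0)[sl]-w[sl]).sum(),p0,method="Nelder-Mead",options=dict(initial_simplex=[p0,p0+[.012,0],p0+[0,.012]]))
    return r.x,r.fun,w[sl].sum()
E
python3 - <<'E'
from h import *
print(fitw("pics/w1.png","w1.npz",lambda H,S,V:(abs(H-108)<14)&(S>110)&(V>40),(.457,-.143),0))
E
```

```text
(array([ 0.45778472, -0.14259241]), np.float64(1251.8039215686274), np.int64(9707))
```

The wrist view shows the blue beaker's rim centred at (283,232), clear of the green bottle. The wrist fit (0.458,-0.143) agrees with the fixed cameras, so I'm descending and gripping.

```bash
python3 -m pendant '[{"x":-1,"y":1,"z":30,"spin":0,"claw":88},{"x":-1,"y":1,"z":30,"spin":0,"claw":88},{"x":0,"y":0,"z":20,"spin":0,"claw":88},{"x":0,"y":0,"z":8.5,"spin":0,"claw":88},{"x":0,"y":0,"z":0,"spin":0,"claw":76},{"x":0,"y":0,"z":0,"spin":0,"claw":60},{"x":0,"y":0,"z":0,"spin":0,"claw":60},{"x":0,"y":0,"z":0,"spin":0,"claw":60},{"x":0,"y":0,"z":0,"spin":0,"claw":60},{"x":0,"y":0,"z":0,"spin":0,"claw":60}]' 15; python3 plan.py .661 -.047 .18 5
```

```text
time_s: 6.0
tool_pos: [0.4589, -0.1436, 0.0611]
tcp_rot: [0.001, 0.694, 0.72, 0.0]
ft_force: [-0.7, 0.1, 7.1]
finger_gap: 0.0686
t 6.0 pos [ 0.4589 -0.1436  0.0611] head 2.07 tilt [ 1.4e-03 -9.0e-04 -1.0e+00] spin -0.001 d [0.2021 0.0966 0.1189] gap 0.0686 F [-0.68  0.08  7.08]
0 x 17.9 y 41.1 z -23.8
1 x 17.9 y 41.1 z -23.8
2 x 17.9 y 41.1 z -23.8
3 x 17.9 y 41.1 z -23.8
4 x 17.9 y 41.1 z -23.8
```

```bash
python3 -m pendant '[{"x":0,"y":0,"z":-15,"spin":0,"claw":60},{"x":0,"y":0,"z":-45,"spin":0,"claw":60},{"x":5,"y":20,"z":-50,"spin":0,"claw":60},{"x":18,"y":40,"z":-9,"spin":0,"claw":60},{"x":20,"y":45,"z":0,"spin":0,"claw":60},{"x":20,"y":45,"z":0,"spin":0,"claw":60},{"x":18,"y":40,"z":0,"spin":0,"claw":60},{"x":8,"y":15,"z":0,"spin":0,"claw":60},{"x":0,"y":0,"z":0,"spin":0,"claw":60},{"x":0,"y":0,"z":0,"spin":0,"claw":60}]'
python3 - <<'E'
from h import *
np.savez("w2.npz",**arm.camera_model("wrist"))
cv2.imwrite("pics/w2.png",cv2.cvtColor(arm.read_camera("wrist"),cv2.COLOR_RGB2BGR))
cv2.imwrite("pics/s2.png",cv2.cvtColor(arm.read_camera("scene"),cv2.COLOR_RGB2BGR))
E
python3 plan.py .661 -.047 .111 5
```

```text
time_s: 7.25
tool_pos: [0.6591, -0.0471, 0.1793]
tcp_rot: [-0.0, 0.694, 0.72, -0.0]
ft_force: [-0.5, 0.8, -0.3]
finger_gap: 0.0686
t 7.35 pos [ 0.6591 -0.0474  0.1794] head 2.02 tilt [-4.e-04 -1.e-04 -1.e+00] spin -0.001 d [ 0.0019  0.0004 -0.0684] gap 0.0688 F [-0.52 -0.04 -0.88]
0 x 0.1 y 0.4 z 13.7
1 x 0.1 y 0.4 z 13.7
2 x 0.1 y 0.4 z 13.7
3 x 0.1 y 0.4 z 13.7
4 x 0.1 y 0.4 z 13.7
```

View pics/w2.png

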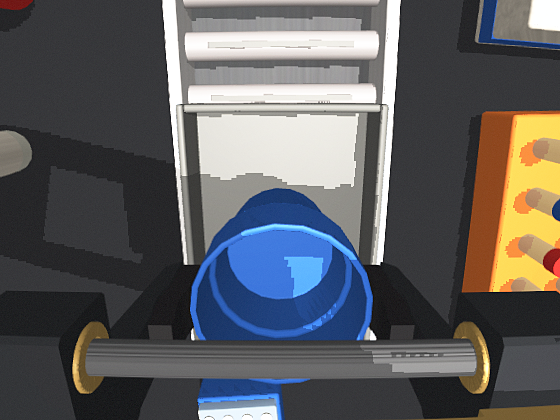

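View pics/s2.png

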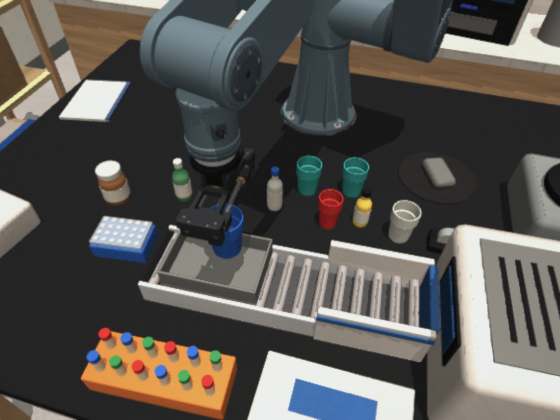

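Run:
```python
from h import *
m=dict(np.load("w2.npz"))
a=back(m,(179,106),.09);b=back(m,(387,104),.09);print(a,b,np.linalg.norm(a-b)); c=(a+b)/2; y=np.radians(2.1); print("tote c",c[:2]-.095*np.array([-np.sin(y),np.cos(y)]))
print(back(m,(167,0),.056),back(m,(397,0),.056))
```

```text
[0.5962702  0.02201765 0.09      ] [0.72132183 0.02751627 0.09      ] 0.12517245885396838
tote c [ 0.66227717 -0.07016924]
[0.58144886 0.0882383  0.056     ] [0.73048997 0.09335145 0.056     ]
```

```bash
python3 -m pendant '[{"x":0,"y":2,"z":25,"spin":0,"claw":60},{"x":0,"y":0,"z":22,"spin":0,"claw":60},{"x":0,"y":0,"z":12,"spin":0,"claw":60},{"x":0,"y":0,"z":5,"spin":0,"claw":60},{"x":0,"y":0,"z":2,"spin":0,"claw":60},{"x":0,"y":0,"z":1,"spin":0,"claw":60},{"x":0,"y":0,"z":0.5,"spin":0,"claw":60},{"x":0,"y":0,"z":0.5,"spin":0,"claw":60},{"x":0,"y":0,"z":0,"spin":0,"claw":60},{"x":0,"y":0,"z":0,"spin":0,"claw":60}]'; python3 plan.py .661 -.047 .111 1
```

```text
time_s: 8.6
tool_pos: [0.6619, -0.0468, 0.1113]
tcp_rot: [0.0, 0.694, 0.72, 0.0]
ft_force: [0.6, -0.5, -1.3]
finger_gap: 0.0684
t 8.6 pos [ 0.6619 -0.0468  0.1113] head 2.07 tilt [ 1.e-04 -0.e+00 -1.e+00] spin -0.001 d [-0.0009 -0.0002 -0.0003] gap 0.0684 F [ 0.61 -0.49 -1.25]
0 x -0.2 y -0.9 z 0.3
```

```bash
python3 -m pendant '[{"x":0,"y":0,"z":0.5,"spin":0,"claw":60},{"x":0,"y":0,"z":0.5,"spin":0,"claw":60},{"x":0,"y":0,"z":0.5,"spin":0,"claw":60},{"x":0,"y":0,"z":0,"spin":0,"claw":60},{"x":0,"y":0,"z":0,"spin":0,"claw":72},{"x":0,"y":0,"z":0,"spin":0,"claw":80},{"x":0,"y":0,"z":0,"spin":0,"claw":88},{"x":0,"y":0,"z":0,"spin":0,"claw":88},{"x":0,"y":0,"z":-15,"spin":0,"claw":88},{"x":0,"y":0,"z":-40,"spin":0,"claw":88}]'; python3 plan.py .431 .2798 .18 5
```

```text
time_s: 9.85
tool_pos: [0.6604, -0.0465, 0.1637]
tcp_rot: [-0.002, 0.694, 0.72, -0.001]
ft_force: [-0.1, -0.6, -0.8]
finger_gap: 0.0878
t 9.85 pos [ 0.6604 -0.0465  0.1637] head 2.06 tilt [-0.0044  0.0011 -1.    ] spin -0.001 d [-0.2294  0.3263  0.0163] gap 0.0878 F [-0.13 -0.61 -0.78]
0 x 66.9 y -43.5 z -3.3
1 x 66.9 y -43.5 z -3.3
2 x 66.9 y -43.5 z -3.3
3 x 66.9 y -43.5 z -3.3
4 x 66.9 y -43.5 z -3.3
```

```bash
python3 -m pendant '[{"x":0,"y":0,"z":-20,"spin":0,"claw":88},{"x":40,"y":-25,"z":-5,"spin":0,"claw":88},{"x":48,"y":-32,"z":0,"spin":0,"claw":88},{"x":48,"y":-32,"z":0,"spin":0,"claw":88},{"x":48,"y":-32,"z":0,"spin":0,"claw":88},{"x":48,"y":-32,"z":0,"spin":0,"claw":88},{"x":48,"y":-32,"z":0,"spin":0,"claw":88},{"x":40,"y":-24,"z":15,"spin":0,"claw":88},{"x":14,"y":-8,"z":20,"spin":0,"claw":88},{"x":0,"y":0,"z":0,"spin":0,"claw":88}]'
python3 - <<'E'
from h import *
np.savez("w3.npz",**arm.camera_model("wrist"))
cv2.imwrite("pics/w3.png",cv2.cvtColor(arm.read_camera("wrist"),cv2.COLOR_RGB2BGR))
cv2.imwrite("pics/t3.png",cv2.cvtColor(arm.read_camera("top"),cv2.COLOR_RGB2BGR))
cv2.imwrite("pics/s3.png",cv2.cvtColor(arm.read_camera("scene"),cv2.COLOR_RGB2BGR))
E
python3 plan.py .4315 .2798 .063 5
```

```text
time_s: 11.1
tool_pos: [0.4313, 0.2797, 0.1538]
tcp_rot: [-0.001, 0.693, 0.721, -0.001]
ft_force: [0.5, -0.4, 0.2]
finger_gap: 0.0879
t 11.25 pos [0.4341 0.2788 0.1557] head 2.02 tilt [ 1.5e-03  2.0e-04 -1.0e+00] spin -0.001 d [-0.0026  0.001  -0.0927] gap 0.0878 F [-0.1  -1.1   0.21]
0 x 0.2 y -0.5 z 18.5
1 x 0.2 y -0.5 z 18.5
2 x 0.2 y -0.5 z 18.5
3 x 0.2 y -0.5 z 18.5
4 x 0.2 y -0.5 z 18.5
```

View pics/w3.png

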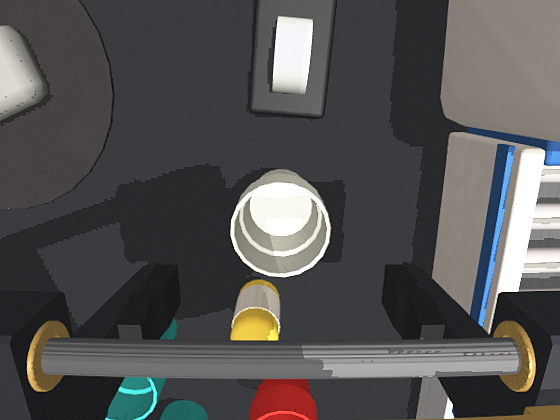

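View pics/s3.png

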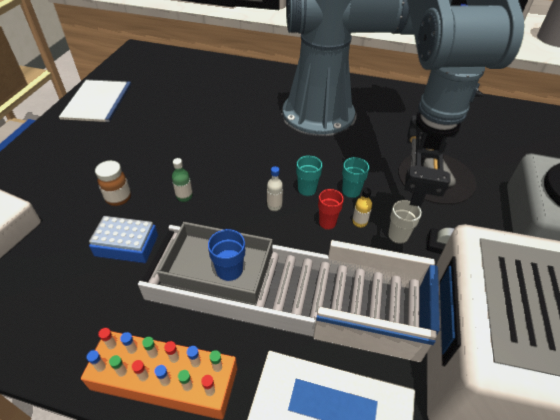

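Run:
```python
from h import *
print("white",fitw("pics/w3.png","w3.npz",lambda H,S,V:(S<60)&(V>95)&(np.arange(420)[:,None]<285)&(np.arange(420)[:,None]>160)&(np.arange(560)[None]>225)&(np.arange(560)[None]<340),(.431,.28),7))
for n in("scene","top"):
    np.savez(n+".npz",**arm.camera_model(n))
    print(n,fitw(f"pics/{n[0]}3.png",n+".npz",lambda H,S,V:(abs(H-110)<13)&(S>110)&(V>40)&(abs(np.arange(560)[None]-(228 if n=="scene" else 307))<26)&(abs(np.arange(420)[:,None]-(255 if n=="scene" else 145))<32),(.661,-.047),0,.05))
```

```text
white (array([0.43176054, 0.27801205]), np.float64(324.75686274509803), np.int64(8311))
scene (array([ 0.65963518, -0.04506724]), np.float64(151.6235294117647), np.int64(1504))
top (array([ 0.66482179, -0.04757319]), np.float64(139.79607843137256), np.int64(572))
```

```bash
python3 -m pendant '[{"x":0,"y":0,"z":30,"spin":0,"claw":88},{"x":-0.5,"y":-1,"z":30,"spin":0,"claw":88},{"x":0,"y":0,"z":20,"spin":0,"claw":88},{"x":0,"y":0,"z":11.5,"spin":0,"claw":88},{"x":0,"y":0,"z":0,"spin":0,"claw":70},{"x":0,"y":0,"z":0,"spin":0,"claw":53},{"x":0,"y":0,"z":0,"spin":0,"claw":53},{"x":0,"y":0,"z":0,"spin":0,"claw":53},{"x":0,"y":0,"z":0,"spin":0,"claw":53},{"x":0,"y":0,"z":0,"spin":0,"claw":53}]' 15; python3 plan.py .662 -.046 .23 7
```

```text
time_s: 12.5
tool_pos: [0.4327, 0.279, 0.0641]
tcp_rot: [0.0, 0.694, 0.72, 0.001]
ft_force: [-1.4, 0.1, 5.2]
finger_gap: 0.0598
t 12.5 pos [0.4327 0.279  0.0641] head 2.07 tilt [ 1.5e-03  5.0e-04 -1.0e+00] spin -0.0 d [ 0.2293 -0.325   0.1659] gap 0.0598 F [-1.4   0.11  5.25]
0 x -47.6 y 31.1 z -23.7
1 x -47.6 y 31.1 z -23.7
2 x -47.6 y 31.1 z -23.7
3 x -47.6 y 31.1 z -23.7
4 x -47.6 y 31.1 z -23.7
5 x -47.6 y 31.1 z -23.7
6 x -47.6 y 31.1 z -23.7
```

```bash
python3 -m pendant '[{"x":0,"y":0,"z":-20,"spin":0,"claw":53},{"x":0,"y":0,"z":-55,"spin":0,"claw":53},{"x":0,"y":10,"z":-55,"spin":0,"claw":53},{"x":-40,"y":33,"z":-26,"spin":0,"claw":53},{"x":-50,"y":33,"z":0,"spin":0,"claw":53},{"x":-50,"y":33,"z":0,"spin":0,"claw":53},{"x":-50,"y":33,"z":0,"spin":0,"claw":53},{"x":-50,"y":33,"z":0,"spin":0,"claw":53},{"x":-50,"y":30,"z":0,"spin":0,"claw":53},{"x":-43,"y":12,"z":0,"spin":0,"claw":53}]'; python3 plan.py .662 -.046 .144 7
```

```text
time_s: 13.75
tool_pos: [0.6617, -0.0484, 0.2183]
tcp_rot: [-0.0, 0.695, 0.719, -0.0]
ft_force: [0.8, 1.8, -1.0]
finger_gap: 0.06
t 13.75 pos [ 0.6617 -0.0484  0.2183] head 2.02 tilt [-7.e-04  1.e-04 -1.e+00] spin -0.001 d [ 0.0003  0.0024 -0.0743] gap 0.06 F [ 0.81  1.82 -0.96]
0 x 0.3 y 0.1 z 10.6
1 x 0.3 y 0.1 z 10.6
2 x 0.3 y 0.1 z 10.6
3 x 0.3 y 0.1 z 10.6
4 x 0.3 y 0.1 z 10.6
5 x 0.3 y 0.1 z 10.6
6 x 0.3 y 0.1 z 10.6
```

```bash
python3 -m pendant '[{"x":1,"y":0,"z":0,"spin":0,"claw":53},{"x":0,"y":0,"z":20,"spin":0,"claw":53},{"x":0,"y":0,"z":20,"spin":0,"claw":53},{"x":0,"y":0,"z":12,"spin":0,"claw":53},{"x":0,"y":0,"z":8,"spin":0,"claw":53},{"x":0,"y":0,"z":5,"spin":0,"claw":53},{"x":0,"y":0,"z":3,"spin":0,"claw":53},{"x":0,"y":0,"z":2,"spin":0,"claw":53},{"x":0,"y":0,"z":1,"spin":0,"claw":53},{"x":0,"y":0,"z":0,"spin":0,"claw":53}]'
python3 - <<'E'
from h import *
np.savez("w4.npz",**arm.camera_model("wrist"))
cv2.imwrite("pics/w4.png",cv2.cvtColor(arm.read_camera("wrist"),cv2.COLOR_RGB2BGR))
cv2.imwrite("pics/s4.png",cv2.resize(cv2.cvtColor(arm.read_camera("scene"),cv2.COLOR_RGB2BGR)[180:310,130:330],None,fx=4,fy=4,interpolation=cv2.INTER_CUBIC))
E
python3 plan.py .662 -.046 .144 1
```

```text
time_s: 15.0
tool_pos: [0.6609, -0.0454, 0.1484]
tcp_rot: [0.0, 0.694, 0.72, 0.0]
ft_force: [0.1, -0.1, -0.2]
finger_gap: 0.0601
t 15.1 pos [ 0.661  -0.0454  0.1485] head 2.06 tilt [ 4.e-04 -1.e-04 -1.e+00] spin -0.001 d [ 0.001  -0.0006 -0.0045] gap 0.0602 F [-0.28  0.36 -0.76]
0 x -0.7 y 1.0 z 4.5
```

View pics/s4.png

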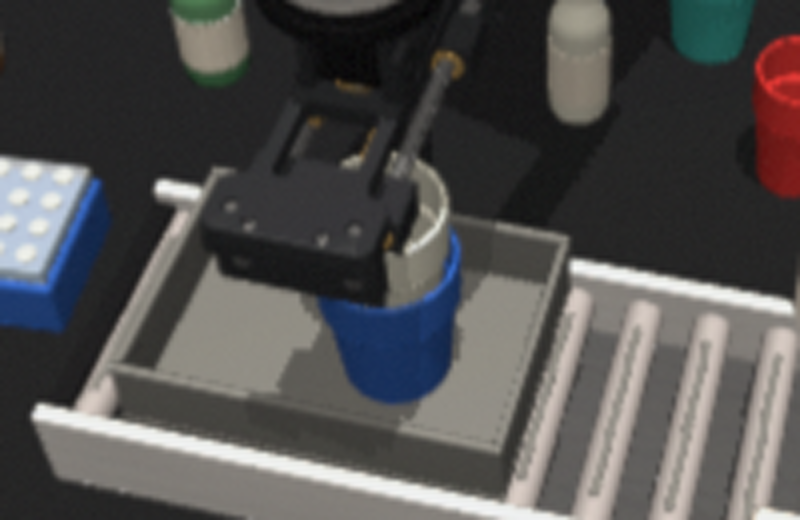

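View pics/w4.png

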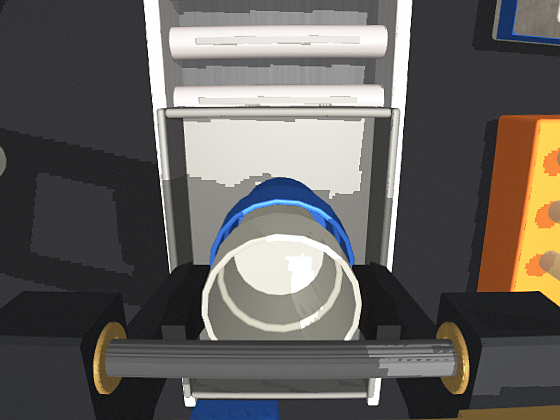

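```bash
python3 -m pendant '[{"x":0,"y":0.5,"z":2,"spin":0,"claw":53},{"x":0,"y":0,"z":1.5,"spin":0,"claw":53},{"x":0,"y":0,"z":1,"spin":0,"claw":53},{"x":0,"y":0,"z":0.7,"spin":0,"claw":53},{"x":0,"y":0,"z":0.3,"spin":0,"claw":53},{"x":0,"y":0,"z":0,"spin":0,"claw":53},{"x":0,"y":0,"z":0,"spin":0,"claw":53},{"x":0,"y":0,"z":0,"spin":0,"claw":53},{"x":0,"y":0,"z":0,"spin":0,"claw":53},{"x":0,"y":0,"z":0,"spin":0,"claw":53}]'; python3 plan.py .662 -.046 .144 1
```

```text
time_s: 16.35
tool_pos: [0.6616, -0.0453, 0.1442]
tcp_rot: [0.0, 0.694, 0.72, 0.0]
ft_force: [-2.9, 1.1, 7.4]
finger_gap: 0.06
t 16.35 pos [ 0.6616 -0.0453  0.1442] head 2.08 tilt [ 7.e-04 -3.e-04 -1.e+00] spin -0.0 d [ 0.0004 -0.0007 -0.0002] gap 0.06 F [-2.88  1.11  7.39]
0 x -0.7 y 0.4 z 0.2
```

```bash
python3 -m pendant '[{"x":0,"y":0,"z":0,"spin":0,"claw":64},{"x":0,"y":0,"z":0,"spin":0,"claw":74},{"x":0,"y":0,"z":0,"spin":0,"claw":84},{"x":0,"y":0,"z":0,"spin":0,"claw":84},{"x":0,"y":0,"z":-15,"spin":0,"claw":84},{"x":0,"y":0,"z":-40,"spin":0,"claw":84},{"x":15,"y":-30,"z":-15,"spin":0,"claw":84},{"x":35,"y":-50,"z":0,"spin":0,"claw":84},{"x":35,"y":-50,"z":0,"spin":0,"claw":84},{"x":35,"y":-50,"z":0,"spin":0,"claw":84}]'; python3 plan.py .4396 .114 .16 3
```

```text
time_s: 17.6
tool_pos: [0.4759, 0.0689, 0.2139]
tcp_rot: [0.001, 0.694, 0.72, 0.001]
ft_force: [0.3, 0.9, 1.0]
finger_gap: 0.0841
t 17.6 pos [0.4759 0.0689 0.2139] head 2.04 tilt [ 0.0019 -0.     -1.    ] spin -0.001 d [-0.0363  0.0451 -0.0539] gap 0.0841 F [0.34 0.94 1.03]
0 x 15.5 y -11.6 z 18.0
1 x 15.5 y -11.6 z 18.0
2 x 15.5 y -11.6 z 18.0
```

```bash
python3 -m pendant '[{"x":18,"y":-15,"z":10,"spin":0,"claw":84},{"x":18,"y":-14,"z":20,"spin":0,"claw":84},{"x":10,"y":-6,"z":20,"spin":0,"claw":84},{"x":0,"y":0,"z":4,"spin":0,"claw":84},{"x":0,"y":0,"z":0,"spin":0,"claw":84},{"x":0,"y":0,"z":0,"spin":0,"claw":84},{"x":0,"y":0,"z":0,"spin":0,"claw":84},{"x":0,"y":0,"z":0,"spin":0,"claw":84},{"x":0,"y":0,"z":0,"spin":0,"claw":84},{"x":0,"y":0,"z":0,"spin":0,"claw":84}]'
python3 - <<'E'
from h import *
np.savez("w5.npz",**arm.camera_model("wrist"))
for n in("wrist","top","scene"): cv2.imwrite(f"pics/{n[0]}5.png",cv2.cvtColor(arm.read_camera(n),cv2.COLOR_RGB2BGR))
a=cv2.imread("pics/s5.png")[180:310,130:330];b=cv2.imread("pics/t5.png")[100:230,220:420]
cv2.imwrite("pics/st5.png",cv2.resize(np.vstack([a,b]),None,fx=2.3,fy=2.3,interpolation=cv2.INTER_CUBIC))
print("red",fitw("pics/w5.png","w5.npz",lambda H,S,V:((H<8)|(H>172))&(S>110)&(V>40),(.4396,.114),14))
E
python3 plan.py .4396 .114 .063 3
```

```text
time_s: 18.85
tool_pos: [0.4405, 0.1128, 0.1587]
tcp_rot: [-0.0, 0.694, 0.72, -0.0]
ft_force: [-0.6, -0.3, 0.2]
finger_gap: 0.0842
red (array([0.44029087, 0.11367073]), np.float64(242.278431372549), np.int64(6451))
t 19.0 pos [0.4405 0.1128 0.1587] head 2.07 tilt [-1.e-04 -0.e+00 -1.e+00] spin -0.001 d [-0.0009  0.0012 -0.0957] gap 0.0839 F [0.43 0.63 0.23]
0 x 0.4 y -0.3 z 31.9
1 x 0.4 y -0.3 z 31.9
2 x 0.4 y -0.3 z 31.9
```

View pics/w5.png

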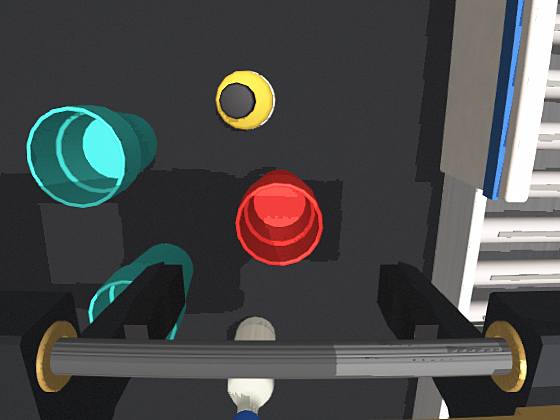

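View pics/st5.png

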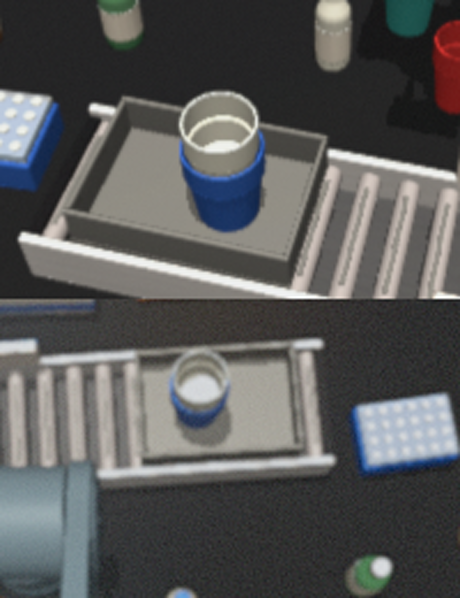

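Run:
```python
from h import *
m=dict(np.load("top.npz"))
for uv in ((275.5,263),(233.5,273.5)): print(back(m,uv,.085))
m=dict(np.load("w5.npz"));print(back(m,(78,155),.085))
ms=dict(np.load("scene.npz")); mt=dict(np.load("top.npz"))
for n,c,mm in(("s",(225,233),ms),("t",(306,137),mt)):
    for z,lab in((.08,"white"),):
        im=cv2.imread(f"pics/{n}5.png");h=cv2.cvtColor(im,cv2.COLOR_BGR2HSV)
    np.savez("q.npz",**mm)
    print(n,fitw(f"pics/{n}5.png","q.npz",lambda H,S,V:(abs(H-110)<13)&(S>100)&(V>40)&(abs(np.arange(560)[None]-c[0])<26)&(abs(np.arange(420)[:,None]-c[1])<50),(.661,-.047),0,.05))
```

```text
[0.3429528  0.04045916 0.085     ]
[0.3181447  0.14890408 0.085     ]
[0.3203385  0.15314712 0.085     ]
s (array([ 0.66017315, -0.04576524]), np.float64(910.5529411764705), np.int64(746))
t (array([ 0.62802631, -0.0401044 ]), np.float64(596.9294117647058), np.int64(105))
```

```bash
python3 -m pendant '[{"x":0.5,"y":0,"z":30,"spin":0,"claw":84},{"x":0.5,"y":0,"z":32,"spin":0,"claw":84},{"x":0,"y":0,"z":22,"spin":0,"claw":84},{"x":0,"y":0,"z":11,"spin":0,"claw":84},{"x":0,"y":0,"z":0,"spin":0,"claw":66},{"x":0,"y":0,"z":0,"spin":0,"claw":46},{"x":0,"y":0,"z":0,"spin":0,"claw":46},{"x":0,"y":0,"z":0,"spin":0,"claw":46},{"x":0,"y":0,"z":0,"spin":0,"claw":46},{"x":0,"y":0,"z":0,"spin":0,"claw":46}]' 15; python3 plan.py .6616 -.0455 .25 7
```

```text
time_s: 20.25
tool_pos: [0.4411, 0.1138, 0.0645]
tcp_rot: [0.001, 0.694, 0.72, 0.0]
ft_force: [-0.5, 0.2, 6.1]
finger_gap: 0.0541
t 20.25 pos [0.4411 0.1138 0.0645] head 2.06 tilt [ 0.0014 -0.     -1.    ] spin -0.001 d [ 0.2205 -0.1593  0.1855] gap 0.0541 F [-0.53  0.18  6.1 ]
0 x -23.9 y 30.7 z -26.5
1 x -23.9 y 30.7 z -26.5
2 x -23.9 y 30.7 z -26.5
3 x -23.9 y 30.7 z -26.5
4 x -23.9 y 30.7 z -26.5
5 x -23.9 y 30.7 z -26.5
6 x -23.9 y 30.7 z -26.5
```

```bash
python3 -m pendant '[{"x":0,"y":0,"z":-20,"spin":0,"claw":46},{"x":0,"y":0,"z":-55,"spin":0,"claw":46},{"x":0,"y":0,"z":-58,"spin":0,"claw":46},{"x":-15,"y":15,"z":-52,"spin":0,"claw":46},{"x":-34,"y":44,"z":0,"spin":0,"claw":46},{"x":-36,"y":48,"z":0,"spin":0,"claw":46},{"x":-36,"y":48,"z":0,"spin":0,"claw":46},{"x":-30,"y":40,"z":0,"spin":0,"claw":46},{"x":-16,"y":20,"z":0,"spin":0,"claw":46},{"x":0,"y":0,"z":0,"spin":0,"claw":46}]'; python3 plan.py .6616 -.0455 .1745 7
```

```text
time_s: 21.5
tool_pos: [0.6617, -0.0465, 0.2473]
tcp_rot: [-0.001, 0.695, 0.719, -0.0]
ft_force: [-0.0, -0.8, -0.5]
finger_gap: 0.054
t 21.5 pos [ 0.6617 -0.0465  0.2473] head 1.96 tilt [-1.6e-03  3.0e-04 -1.0e+00] spin -0.002 d [-0.0001  0.001  -0.0728] gap 0.054 F [-0.01 -0.76 -0.55]
0 x 0.1 y -0.0 z 10.4
1 x 0.1 y -0.0 z 10.4
2 x 0.1 y -0.0 z 10.4
3 x 0.1 y -0.0 z 10.4
4 x 0.1 y -0.0 z 10.4
5 x 0.1 y -0.0 z 10.4
6 x 0.1 y -0.0 z 10.4
```

```bash
python3 -m pendant '[{"x":1,"y":0,"z":5,"spin":0,"claw":46},{"x":0,"y":0,"z":18,"spin":0,"claw":46},{"x":0,"y":0,"z":18,"spin":0,"claw":46},{"x":0,"y":0,"z":12,"spin":0,"claw":46},{"x":0,"y":0,"z":8,"spin":0,"claw":46},{"x":0,"y":0,"z":4,"spin":0,"claw":46},{"x":0,"y":0,"z":3,"spin":0,"claw":46},{"x":0,"y":0,"z":1,"spin":0,"claw":46},{"x":0,"y":0,"z":0,"spin":0,"claw":46},{"x":0,"y":0,"z":0,"spin":0,"claw":46}]'; python3 plan.py .6616 -.0455 .1745 1
```

```text
time_s: 22.75
tool_pos: [0.6615, -0.0443, 0.1801]
tcp_rot: [0.0, 0.694, 0.72, 0.0]
ft_force: [0.3, -0.4, -1.4]
finger_gap: 0.0547
t 22.75 pos [ 0.6615 -0.0443  0.1801] head 2.06 tilt [ 6.e-04 -1.e-04 -1.e+00] spin -0.001 d [ 0.0001 -0.0012 -0.0056] gap 0.0547 F [ 0.34 -0.35 -1.37]
0 x -1.2 y 0.1 z 5.6
```

```bash
python3 -m pendant '[{"x":-0.7,"y":0,"z":2,"spin":0,"claw":46},{"x":0,"y":0,"z":2,"spin":0,"claw":46},{"x":0,"y":0,"z":1,"spin":0,"claw":46},{"x":0,"y":0,"z":0.5,"spin":0,"claw":46},{"x":0,"y":0,"z":0.5,"spin":0,"claw":46},{"x":0,"y":0,"z":0.3,"spin":0,"claw":46},{"x":0,"y":0,"z":0,"spin":0,"claw":46},{"x":0,"y":0,"z":0,"spin":0,"claw":46},{"x":0,"y":0,"z":0,"spin":0,"claw":46},{"x":0,"y":0,"z":0,"spin":0,"claw":46}]'; python3 plan.py .6616 -.0455 .1745 1
```

```text
time_s: 24.0
tool_pos: [0.6616, -0.0451, 0.1748]
tcp_rot: [0.001, 0.694, 0.72, 0.0]
ft_force: [-2.4, 0.3, 6.3]
finger_gap: 0.0544
t 24.0 pos [ 0.6616 -0.0451  0.1748] head 2.07 tilt [ 1.1e-03 -4.0e-04 -1.0e+00] spin -0.001 d [-0.     -0.0004 -0.0003] gap 0.0544 F [-2.44  0.29  6.29]
0 x -0.4 y -0.0 z 0.3
```

```bash
python3 -m pendant '[{"x":0,"y":0,"z":0,"spin":0,"claw":58},{"x":0,"y":0,"z":0,"spin":0,"claw":68},{"x":0,"y":0,"z":0,"spin":0,"claw":76},{"x":0,"y":0,"z":0,"spin":0,"claw":76},{"x":0,"y":0,"z":-15,"spin":0,"claw":76},{"x":0,"y":0,"z":-40,"spin":0,"claw":76},{"x":-30,"y":0,"z":-5,"spin":0,"claw":76},{"x":-50,"y":0,"z":0,"spin":0,"claw":40},{"x":-50,"y":0,"z":0,"spin":0,"claw":0},{"x":-16,"y":0,"z":0,"spin":0,"claw":0}]'
python3 - <<'E'
from h import *
for n in("wrist","top","scene"): cv2.imwrite(f"pics/{n[0]}6.png",cv2.cvtColor(arm.read_camera(n),cv2.COLOR_RGB2BGR))
a=cv2.imread("pics/s6.png")[180:310,130:330];b=cv2.imread("pics/t6.png")[100:230,220:420]
cv2.imwrite("pics/st6.png",cv2.resize(np.vstack([a,b]),None,fx=2.3,fy=2.3,interpolation=cv2.INTER_CUBIC))
E
python3 plan.py .6663 -.191 .068 3
```

```text
time_s: 25.25
tool_pos: [0.6666, -0.194, 0.2346]
tcp_rot: [0.001, 0.695, 0.719, 0.0]
ft_force: [0.1, 1.2, -0.4]
finger_gap: 0.048
t 25.4 pos [ 0.6666 -0.1909  0.2339] head 2.01 tilt [ 4.e-04  4.e-04 -1.e+00] spin -0.002 d [-3.000e-04 -1.000e-04 -1.659e-01] gap 0.0361 F [0.14 0.21 0.59]
0 x -0.0 y -0.1 z 55.3
1 x -0.0 y -0.1 z 55.3
2 x -0.0 y -0.1 z 55.3
```

View pics/st6.png

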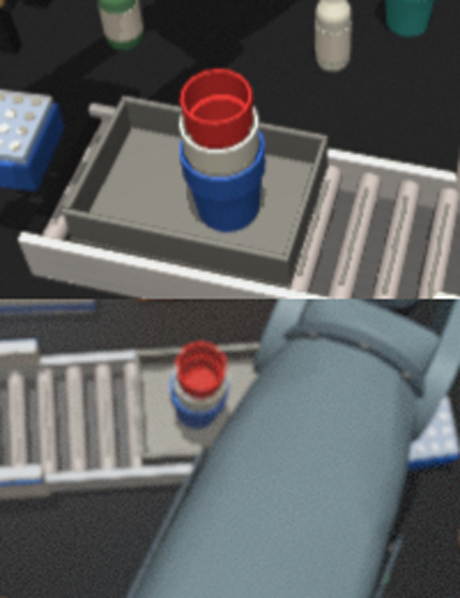

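View pics/w6.png

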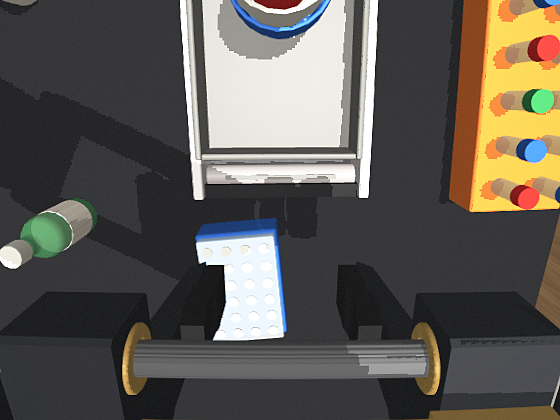

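```bash
python3 -m pendant '[{"x":0,"y":0,"z":30,"spin":0,"claw":0},{"x":0,"y":0,"z":50,"spin":0,"claw":0},{"x":0,"y":0,"z":50,"spin":0,"claw":0},{"x":0,"y":0,"z":25,"spin":0,"claw":0},{"x":0,"y":0,"z":9,"spin":0,"claw":0},{"x":2,"y":0,"z":0,"spin":0,"claw":0},{"x":4,"y":0,"z":0,"spin":0,"claw":0},{"x":4,"y":0,"z":0,"spin":0,"claw":0},{"x":3,"y":0,"z":0,"spin":0,"claw":0},{"x":2,"y":0,"z":0,"spin":0,"claw":0}]'
python3 - <<'E'
from h import *
for n in("wrist","scene"): cv2.imwrite(f"pics/{n[0]}7.png",cv2.cvtColor(arm.read_camera(n),cv2.COLOR_RGB2BGR))
a=cv2.imread("pics/s7.png")[160:320,120:330]
cv2.imwrite("pics/s7.png",cv2.resize(a,None,fx=3.5,fy=3.5,interpolation=cv2.INTER_CUBIC))
E
python3 plan.py .6663 -.191 .068 1
```

```text
time_s: 26.65
tool_pos: [0.6662, -0.1757, 0.0698]
tcp_rot: [0.0, 0.694, 0.72, 0.0]
ft_force: [0.4, -1.0, 0.5]
finger_gap: 0.0005
t 26.75 pos [ 0.666  -0.1757  0.0695] head 2.07 tilt [ 0.  0. -1.] spin -0.0 d [ 0.0003 -0.0153 -0.0015] gap 0.0007 F [-0.46 -0.29  0.08]
0 x -15.3 y -0.3 z 1.5
```

View pics/s7.png

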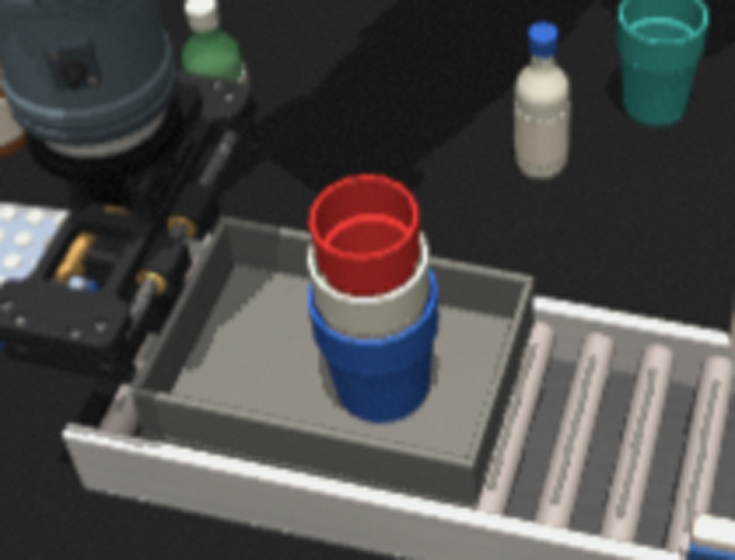

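View pics/w7.png

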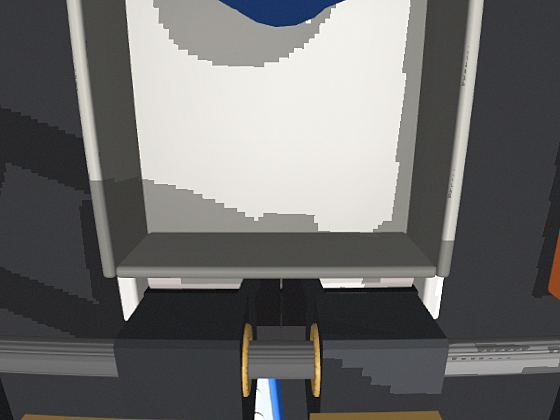

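```bash
python3 -m pendant '[{"x":2,"y":0,"z":0,"spin":0,"claw":0},{"x":2,"y":0,"z":0,"spin":0,"claw":0},{"x":3,"y":0,"z":0,"spin":0,"claw":0},{"x":4,"y":0,"z":0,"spin":0,"claw":0},{"x":5,"y":0,"z":0,"spin":0,"claw":0},{"x":7,"y":0,"z":0,"spin":0,"claw":0},{"x":9,"y":0,"z":0,"spin":0,"claw":0},{"x":9,"y":0,"z":0,"spin":0,"claw":0},{"x":6,"y":0,"z":0,"spin":0,"claw":0},{"x":3,"y":0,"z":0,"spin":0,"claw":0}]'
python3 - <<'E'
from h import *
cv2.imwrite("pics/s8.png",cv2.resize(cv2.cvtColor(arm.read_camera("scene"),cv2.COLOR_RGB2BGR)[160:340,120:400],None,fx=2.8,fy=2.8,interpolation=cv2.INTER_CUBIC))
E
python3 plan.py .6663 -.191 .068 1
```

```text
time_s: 28.0
tool_pos: [0.6641, -0.1252, 0.0694]
tcp_rot: [-0.0, 0.694, 0.72, -0.0]
ft_force: [-1.4, -2.2, 0.3]
finger_gap: 0.0002
t 28.05 pos [ 0.6642 -0.125   0.0694] head 2.09 tilt [-1.e-04  5.e-04 -1.e+00] spin -0.0 d [ 0.0021 -0.066  -0.0014] gap -0.0001 F [-0.86 -0.28  0.31]
0 x -66.0 y -0.3 z 1.4
```

View pics/s8.png

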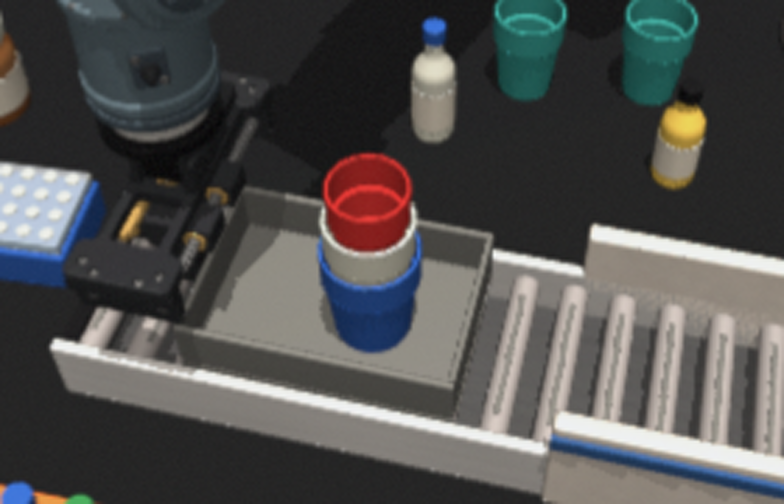

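```bash
python3 -m pendant '[{"x":4,"y":0,"z":0,"spin":0,"claw":0},{"x":8,"y":0,"z":0,"spin":0,"claw":0},{"x":11,"y":0,"z":0,"spin":0,"claw":0},{"x":12,"y":0,"z":0,"spin":0,"claw":0},{"x":12,"y":0,"z":0,"spin":0,"claw":0},{"x":12,"y":0,"z":0,"spin":0,"claw":0},{"x":12,"y":0,"z":0,"spin":0,"claw":0},{"x":12,"y":0,"z":0,"spin":0,"claw":0},{"x":12,"y":0,"z":0,"spin":0,"claw":0},{"x":12,"y":0,"z":0,"spin":0,"claw":0}]'; python3 -m pendant '[{"x":12,"y":0,"z":0,"spin":0,"claw":0},{"x":12,"y":0,"z":0,"spin":0,"claw":0},{"x":12,"y":0,"z":0,"spin":0,"claw":0},{"x":12,"y":0,"z":0,"spin":0,"claw":0},{"x":12,"y":0,"z":0,"spin":0,"claw":0},{"x":12,"y":0,"z":0,"spin":0,"claw":0},{"x":12,"y":0,"z":0,"spin":0,"claw":0},{"x":10,"y":0,"z":0,"spin":0,"claw":0},{"x":7,"y":0,"z":0,"spin":0,"claw":0},{"x":4,"y":0,"z":0,"spin":0,"claw":0}]';python3 - <<'E'
from h import *
cv2.imwrite("pics/s9.png",cv2.resize(cv2.cvtColor(arm.read_camera("scene"),cv2.COLOR_RGB2BGR)[180:360,170:450],None,fx=2.8,fy=2.8,interpolation=cv2.INTER_CUBIC))
cv2.imwrite("pics/w9.png",cv2.cvtColor(arm.read_camera("wrist"),cv2.COLOR_RGB2BGR))
E
python3 plan.py .6545 .130 .068 1
```

```text
time_s: 29.3
tool_pos: [0.6603, -0.0182, 0.0694]
tcp_rot: [0.0, 0.694, 0.72, -0.0]
ft_force: [-0.9, -2.3, 0.0]
finger_gap: -0.0
time_s: 30.55
tool_pos: [0.6565, 0.0865, 0.0694]
tcp_rot: [-0.0, 0.694, 0.72, -0.0]
ft_force: [-1.0, -2.2, 0.5]
finger_gap: 0.0006
t 30.65 pos [0.6567 0.0867 0.0695] head 2.08 tilt [ 5.e-04  7.e-04 -1.e+00] spin -0.0 d [-0.0022  0.0433 -0.0015] gap 0.0008 F [-0.57  0.68  0.23]
0 x 43.4 y -0.7 z 1.5
```

View pics/s9.png

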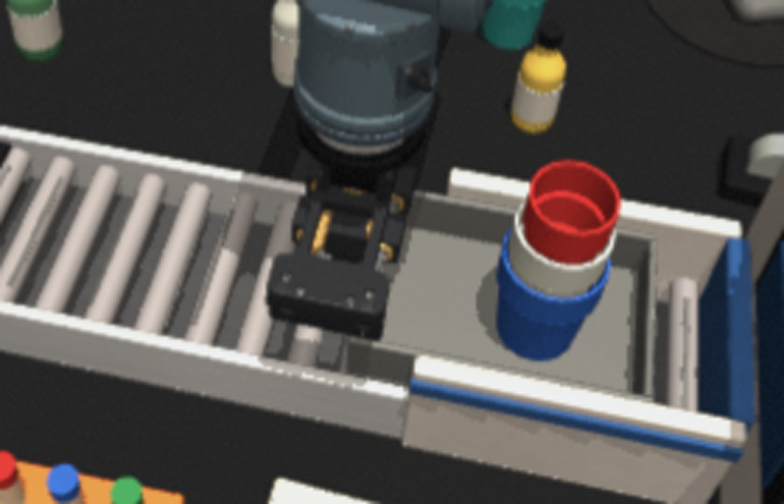

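View pics/w9.png

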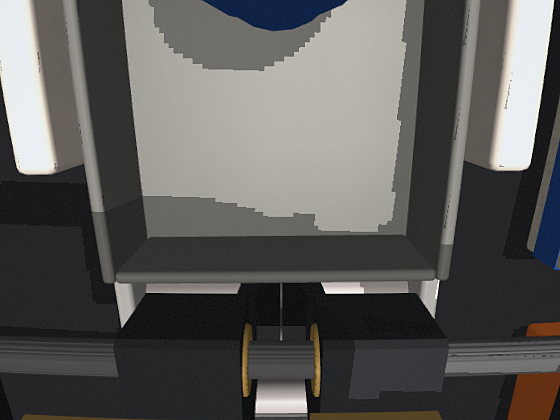

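```bash
python3 -m pendant '[{"x":3,"y":0,"z":0,"spin":0,"claw":0},{"x":5,"y":0,"z":0,"spin":0,"claw":0},{"x":6,"y":0,"z":0,"spin":0,"claw":0},{"x":6,"y":0,"z":0,"spin":0,"claw":0},{"x":5,"y":0,"z":0,"spin":0,"claw":0},{"x":4,"y":0,"z":0,"spin":0,"claw":0},{"x":3,"y":0,"z":0,"spin":0,"claw":0},{"x":2,"y":0,"z":0,"spin":0,"claw":0},{"x":2,"y":0,"z":0,"spin":0,"claw":0},{"x":2,"y":0,"z":0,"spin":0,"claw":0}]'; python3 plan.py .6545 .130 .068 1
```

```text
time_s: 31.9
tool_pos: [0.6552, 0.1239, 0.0695]
tcp_rot: [-0.0, 0.694, 0.72, -0.0]
ft_force: [-0.2, -2.4, 1.2]
finger_gap: 0.0002
t 31.9 pos [0.6552 0.1239 0.0695] head 2.05 tilt [-1.e-04 -1.e-04 -1.e+00] spin -0.001 d [-0.0007  0.0061 -0.0015] gap 0.0002 F [-0.23 -2.37  1.24]
0 x 6.1 y -0.5 z 1.5
```

```bash
python3 -m pendant '[{"x":1,"y":0,"z":0,"spin":0,"claw":0},{"x":1,"y":0,"z":0,"spin":0,"claw":0},{"x":1,"y":0,"z":0,"spin":0,"claw":0},{"x":1,"y":0,"z":0,"spin":0,"claw":0},{"x":0.7,"y":0,"z":0,"spin":0,"claw":0},{"x":0.6,"y":0,"z":0,"spin":0,"claw":0},{"x":0.5,"y":0,"z":0,"spin":0,"claw":0},{"x":0.5,"y":0,"z":0,"spin":0,"claw":0},{"x":0.5,"y":0,"z":0,"spin":0,"claw":0},{"x":0.5,"y":0,"z":0,"spin":0,"claw":0}]'; python3 plan.py .6545 .130 .068 1
```

```text
time_s: 33.15
tool_pos: [0.655, 0.1301, 0.0694]
tcp_rot: [0.0, 0.694, 0.72, -0.001]
ft_force: [-1.0, -8.3, 1.3]
finger_gap: 0.0003
t 33.15 pos [0.655  0.1301 0.0694] head 2.06 tilt [-2.0e-04 -1.6e-03 -1.0e+00] spin -0.001 d [-0.0005 -0.0001 -0.0014] gap 0.0003 F [-1.03 -8.26  1.31]
0 x -0.1 y -0.5 z 1.4
```

```bash
python3 -m pendant '[{"x":-1,"y":0,"z":0,"spin":0,"claw":0},{"x":-3,"y":0,"z":0,"spin":0,"claw":0},{"x":-8,"y":0,"z":0,"spin":0,"claw":0},{"x":-20,"y":0,"z":0,"spin":0,"claw":0},{"x":-40,"y":0,"z":0,"spin":0,"claw":0},{"x":-45,"y":0,"z":-30,"spin":0,"claw":0},{"x":-45,"y":0,"z":-50,"spin":0,"claw":0},{"x":-30,"y":0,"z":-40,"spin":0,"claw":0},{"x":0,"y":0,"z":0,"spin":0,"claw":0},{"x":0,"y":0,"z":0,"spin":0,"claw":0}]'
python3 - <<'E'
from h import *
for n in("wrist","scene","top"): cv2.imwrite(f"pics/{n[0]}10.png",cv2.cvtColor(arm.read_camera(n),cv2.COLOR_RGB2BGR))
a=cv2.imread("pics/s10.png")[180:360,170:450];b=cv2.imread("pics/t10.png")[100:280,140:420]
cv2.imwrite("pics/st10.png",cv2.resize(np.vstack([a,b]),None,fx=1.66,fy=1.66,interpolation=cv2.INTER_CUBIC))
E
python3 plan.py .6545 .130 .068 1
```

```text
time_s: 34.4
tool_pos: [0.6611, -0.058, 0.1851]
tcp_rot: [-0.001, 0.695, 0.719, -0.0]
ft_force: [-0.0, 0.2, -0.6]
finger_gap: 0.0002
t 34.55 pos [ 0.6606 -0.0565  0.1838] head 2.12 tilt [-0.0033  0.001  -1.    ] spin 0.0 d [-0.0061  0.1865 -0.1158] gap 0.0006 F [0.74 1.17 0.13]
0 x 186.6 y 0.8 z 115.8
```

View pics/st10.png

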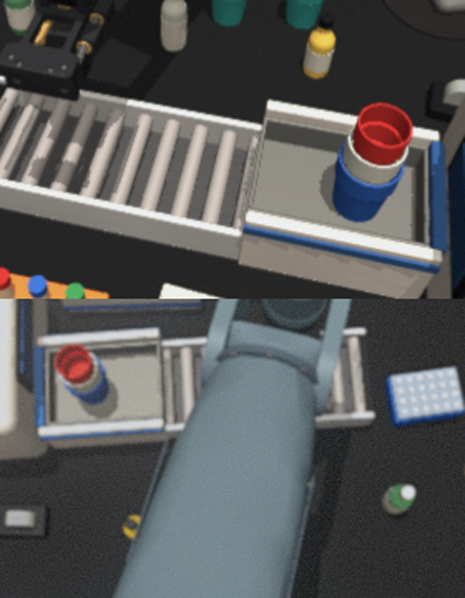

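View pics/w10.png

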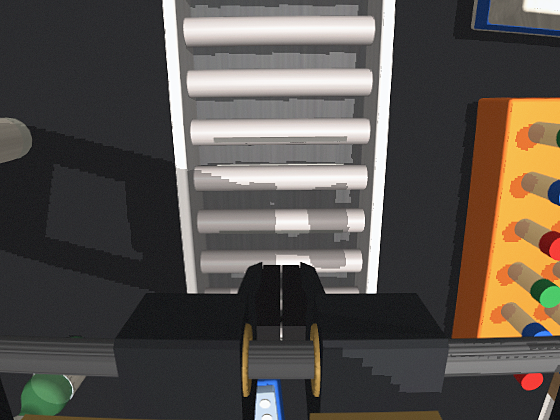

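View pics/s10.png

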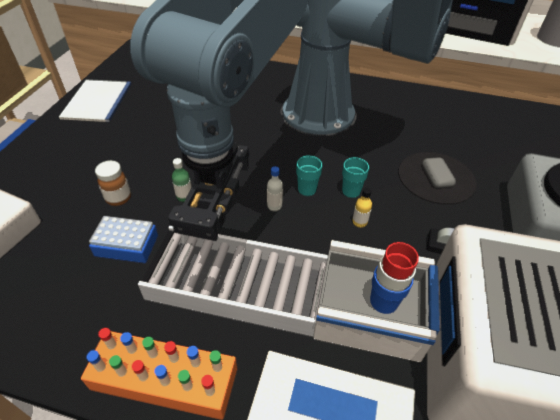

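Run:
```python
from h import *
ms=dict(np.load("scene.npz")); q=np.array([.6569,.0639,.0367])
def W(L): c,s=np.cos(q[2]),np.sin(q[2]);return [q[0]+c*L[0]-s*L[1],q[1]+s*L[0]+c*L[1],L[2]]
im=cv2.imread("pics/s10.png");k=4;x0,y0=305,230
cr=cv2.resize(im[y0:y0+135,x0:x0+150],None,fx=k,fy=k,interpolation=cv2.INTER_CUBIC)
def dl(P,c):
    u=((proj(ms,P)-[x0,y0]+.5)*k).astype(np.int32); cv2.polylines(cr,[u],True,c,1)
dl([W((a,.17+b,.09)) for a,b in((-.065,-.095),(.065,-.095),(.065,.095),(-.065,.095))],(0,255,0))
a=np.linspace(0,6.28,40); c=W((-.0,.193,.05))
for d,z,col in((68,.135,(255,255,0)),(61,.165,(255,0,255)),(54,.195,(0,255,255)),(53,.05,(255,255,0))):
    dl(np.c_[c[0]+d/2000*np.cos(a),c[1]+d/2000*np.sin(a),0*a+z],col)
cv2.imwrite("pics/o10.png",cr)
```

```text
(no output)
```

View pics/o10.png

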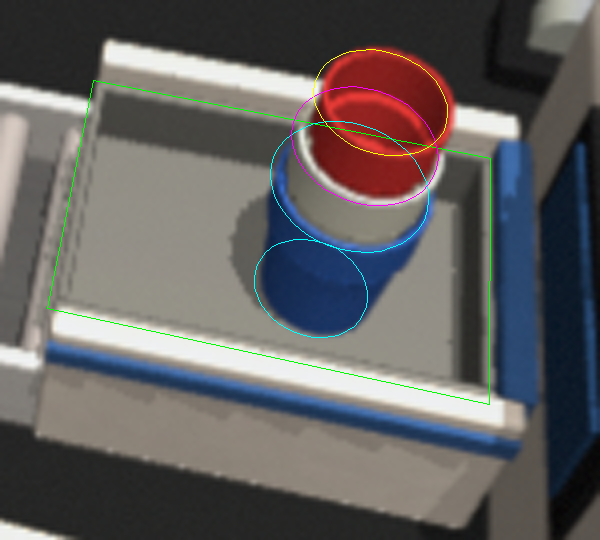

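```bash
python3 -c "
from rig import arm
print(arm.job_done()); print(arm.state()['time_s'])"
```

```text
the job is handed in; nothing more can be done
None
the job is handed in; nothing more can be done
```

I nested the beakers in the tote, blue outermost, then white, then red. I lowered each until contact or down to its calculated height before letting go. I then pushed the tote about 0.3 m into the bay with closed fingers at about 0.1 m/s, backed off, and handed in at about 34.6 s.

**Checks that agreed:**
- **White and red:** both met firm contact (6–7 N) at the expected height, which puts each about 30 mm up.
- **Tote home:** the push force rose from about 2 N to 8 N at the finger position calculated for home. In the last picture, the tote outline projected at home lies on the real tote against the blue stop.
- **Stack and surroundings:** after I backed off, the stack stood upright and centred. I saw no bystander displaced in the last scene picture, though I judged that by eye only.

**Weaker points:**
- **Blue beaker:** I felt no clear contact before letting it go. I opened the fingers at the calculated floor height, and later pictures show it upright on the tote floor.
- **Station fit:** it left a few pixels of error on some corners, and the final overlay of the stack is about 2 pixels off. The shift is the same for all three beakers, so I read it as a small position error, not tilt.

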